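Load the vial carousel and index it to its next station

ROBOT

A 6-joint arm with a two-finger parallel gripper is mounted at the origin on the work surface. World frame = base frame: x ahead of the robot, y to its left, z up, the work surface at z = 0. Lengths are in m, angles in degrees, forces in N, time in s.
With the tool pointing down it reaches from about 0.25 to 0.725 m from the base axis. Payload 9.7 kg.
Tool frame: the origin (TCP) lies where the fingers leave the gripper's body, on its centre line; the fingertips stand 73 mm ahead of it and the grasp point (between the pads) lies 54 mm ahead of it; z points along the fingers, y is the line along which they close (so a half turn about z gives the same grasp; the last joint's range is limited). The gripper opens to 85 mm and grips with 20 to 120 N. Pads are 22 mm wide; open, the fingers measure 114 mm over their backs; the gripper's body (76 mm by 85 mm) begins 54 mm behind the grasp point. The pads swing forward as they close: fully open they stand 13 mm farther back than shut.
Start: joints at [67.437, 4.979, 10.078, 95.1, 0, 90], TCP at [0.211, 0.508, 0.304] pointing down, gripper open.
Joint ranges: [-179.16, 179.16], [-48.56, 103.87], [-65.8, 70.77], [-126.05, 130.52], [-82.76, 87.17], [-180, 180]. Speed limits (degrees/s): [127.2, 127.2, 147.25, 180, 180, 180].

INTERFACE

Orientations are given as [roll, pitch, yaw] about the fixed x, y, z axes, in that order (R = Rz(yaw) Ry(pitch) Rx(roll)).
In Python, from workcell import sensors, imaging, bot gives the robot as it stands.
- The arm moves only by the tool apply_moves, never from a script. Its argument "rows" is a list of rows, each a list of 3 entries, a list of its own where there are three numbers: the shift along the tool's x, y, z in units of 10 cm (1.0 is 10 cm), then the turn, a rotation vector about the tool's x, y, z in units of 30 degrees (1.0 is 30 degrees), then the opening, from 0 (shut) to 1 (fully open). A call has 1 to 20 rows; each row is the pose to reach, as a shift and turn from the pose commanded when the call began, along the tool's axes at that moment; what a row does not reach only later rows make up. A row lasts 1/10 s, in which the tool goes at most 50 mm and 8.59 degrees, less where a joint would pass 70% of its speed; a pose out of reach is approached as far as the arm can. A call with a number of a shift or a turn outside -1 to 1 is refused whole. A call with a gripper value outside its range is refused whole. The fingers move at their own pace and stop on an object; "force" is the grip in N (left out, the last holds). Time passes only in rows, so rows that repeat a pose let the fingers close. It gives the time, the measured TCP pose, the force, the opening and the grip force at its end, in the units of the state.
- sensors.get_obs(): the state, without advancing time (a new reading comes with each control period).
- imaging.camera(name): name is "scene" or "top" or "wrist"; returns (picture, depth): 384x512x3 uint8, red, green, blue; 384x512 float32, m along the optical axis (not along the pixel's ray), 0 where there is no reading.
- imaging.get_calibration(name): a dict with "intrinsics" (3x3 intrinsics, pixels), "world_from_camera" (4x4, takes a point from camera to world coordinates). Camera axes: x right, y down, z forward; pixel columns grow to the right and rows downward; lengths in m; the calibration is good to about 2 mm. A picture is of the moment at which its call begins: read the wrist's pose just before it. get_calibration takes no time and is no camera call; for the wrist camera it gives the pose at the moment of the call.
- bot.job_done(): hands the job in; it is judged then, once.
The state is a dict: "time": time; "q": joint angles; "qd": joint speeds; "joint_efforts": joint torques, N m; "ee_pos": TCP position; "tcp_rot": TCP orientation; "wrist_force": force on the tool from outside, world axes, zero at the start; "torque": the same for the moment, N m; "opening": finger opening in m; "grasp_force": force on a finger pad.
Only numpy, scipy, OpenCV 4.12 (cv2) and the standard library are available. Lean on these libraries where they do the work, as an engineer would, in place of code of your own. Each camera call takes 0.05 s, during which the arm holds its last target. There are 200 camera calls.

TASK

Stand the loose sample vial fully down in the carousel's empty socket and let go of it. Then push the carousel anticlockwise (seen from above) by one of its upright pegs until its spring plunger drops into the next detent, leaning on it gently: never more than about 20 N. Leave it resting in that detent with the vial still seated, without shoving the amber jar or the yellow tip rack aside.

Things in the scene. Friction and masses are not known exactly. Their poses are not given: they have to be found in the camera images.
- vial_mid (a point): middle (half-way up, on the axis) of the loose sample vial: clear glass cylinder with a white cap, 23 mm diameter over its whole length, 70 mm tall, about 40 g, standing upright on the bench; z is the vial's axis, cap up
- vial: the same loose vial; origin at the centre of its underside, z along its axis
- carousel: turning disc of the carousel: aluminium, 230 mm diameter, 10 mm thick, four white sockets (36 mm outside, 18 mm tall, axes 65 mm from the disc's) with four steel pegs between. Origin on its axis at its underside, 42 mm above the bench; z up; x points to the empty socket; pegs 0 to 3 stand 45, 135, 225, 315 degrees anticlockwise of x. The other sockets hold fixed vials, tops 83 mm above its underside
- hub (a point): fixed point on the disc's axis at its top face, 52 mm above the bench. Friction of 3 to 5 N at a peg holds the disc where it is left, now between two stations. The next one lies 25 to 75 degrees on, anticlockwise: a hidden adjustable notch ring sets it, so only pushing finds it
- base: the carousel's fixed white round base, 236 mm diameter; origin on the disc's axis at bench level; x points to the plunger's block at its rim. Felt at a peg on reaching the station: a hump of 6 to 11 N over some 9 mm, then resistance vanishes and the disc runs on by itself about 10 mm into the detent; pushed on beyond, 10 N rising to over 20 N, past which the station is overrun, which is wrong
- socket (a point): centre of the inner floor of the empty socket, 55 mm above the bench; round bore 28 mm in diameter, 15 mm deep, open upward; turns with the disc
- peg0 (a point): top end centre of an upright steel push peg, 12 mm diameter, standing 85 mm above the disc's top face, 98 mm from the disc's axis; the four pegs stand half-way between neighbouring sockets, 90 degrees apart, and turn with the disc
- peg1 (a point): top end centre of an upright steel push peg, 12 mm diameter, standing 85 mm above the disc's top face, 98 mm from the disc's axis; the four pegs stand half-way between neighbouring sockets, 90 degrees apart, and turn with the disc
- peg2 (a point): top end centre of an upright steel push peg, 12 mm diameter, standing 85 mm above the disc's top face, 98 mm from the disc's axis; the four pegs stand half-way between neighbouring sockets, 90 degrees apart, and turn with the disc
- peg3 (a point): top end centre of an upright steel push peg, 12 mm diameter, standing 85 mm above the disc's top face, 98 mm from the disc's axis; the four pegs stand half-way between neighbouring sockets, 90 degrees apart, and turn with the disc
- plunger (a joint): how far the spring plunger's black-knobbed pin stands out of the aluminium block beside the disc, in m: about 0.004 while the disc is between stations, 0.0055 on the hump, under 0.001 when it has dropped fully into a detent, and rising again to 0.008 if the disc is forced on beyond it
- jar: amber glass jar with a cap, 52 mm diameter, 75 mm tall, standing loose on the bench near the vial; origin at the centre of its underside; leave it be
- tips_a: loose pipette tip rack, clear box with yellow tips, 85 by 122 by 59 mm; origin at the centre of its underside; leave it be
Mind the look-alikes: they are no part of the job. Of the things shaped like the vial, the clear glass one is meant.

How it is judged (in metres and radians):
On the way, in this order (a step that is already met when the one before it is completed fails the run):
1. the vial stands fully down in the empty socket, released, while the carousel is still between stations (horizontal distance between vial_mid and socket below 0.005 m and z of vial_mid in the frame of socket between 0.03 and 0.039 m and angle between vial_mid's own z axis and vertical below 0.12 rad and contact force between the fingers and vial below 0.2 N and value of joint plunger above 0.0025 m), for 0.2 s.
2. the carousel has been turned on until the plunger dropped into the next detent (value of joint plunger below 0.0015 m), for 0.3 s.
At the end, for the whole second after the job is handed in: the vial stands upright (within 7 degrees) and released in the carousel's socket, centred within 5 mm and its middle 30 to 39 mm above the socket's floor (35 mm when fully down); the plunger is in the detent (reads under 1.5 mm); vial and carousel are at rest (horizontal distance between vial_mid and socket below 0.005 m and z of vial_mid in the frame of socket between 0.03 and 0.039 m and angle between vial_mid's own z axis and vertical below 0.12 rad and contact force between the fingers and vial below 0.2 N and value of joint plunger below 0.0015 m and linear speed of vial below 0.01 m/s and angular speed of carousel below 0.03 rad/s); the robot touches nothing.
It fails at once if the robot pressed on the carousel with more than 20 N (contact force between any of the fingers, the arm and carousel above 20 N).
It fails at once if the amber jar or the yellow tip rack was shoved aside by more than 25 mm (distance of any of jar, tips_a from where it was at the start of the episode above 0.025 m).
It also fails if it takes over 64 s, if anything falls off the work surface, if the arm or the gripper's body presses on something with over 40 N, if the wrist force passes 120 N, or if a joint passes its speed limit or range.

## Working session

There is one attempt and no reset: what is moved stays moved. The work goes in short steps, Python scripts to look and compute and a tool call to move; the robot and the scene stay as the last step left them, time stands still between calls to the robot, and variables do not carry over. Pictures are saved under pics/ and viewed, at most 10 in all, crops included, and the job is handed in when it is done.

Besides the shell and the picture viewer there is one more tool, called after ">>>" by a JSON object that holds its "name" and its "arguments". apply_moves: Moves the arm, as the interface text tells. Its arguments: {"type":"object","properties":{"rows":{"type":"array"},"force":{"type":"number"}},"required":["rows"]}

```bash
mkdir -p pics; cat > h.py <<'E'
import numpy as np, cv2
from workcell import sensors, imaging, bot
def snap(n,f):
    K=imaging.get_calibration(n); p,d=imaging.camera(n)
    cv2.imwrite(f'pics/{f}.png',p[:,:,::-1]); np.savez(f'pics/{f}.npz',p=p,d=d,K=K['intrinsics'],T=K['world_from_camera'])
    return p,d,np.array(K['intrinsics']),np.array(K['world_from_camera'])
def load(f):
    z=np.load(f'pics/{f}.npz'); return z['p'],z['d'],z['K'],z['T']
def ray(K,T,u,v,z):
    r=T[:3,:3]@np.linalg.solve(K,[u,v,1.]); o=T[:3,3]; return o+r*(z-o[2])/r[2]
def cloud(d,K,T):
    v,u=np.mgrid[:d.shape[0],:d.shape[1]]
    c=np.stack([(u-K[0,2])/K[0,0]*d,(v-K[1,2])/K[1,1]*d,d],-1)
    return c@T[:3,:3].T+T[:3,3]
def proj(K,T,P):
    c=T[:3,:3].T@(np.array(P)-T[:3,3]); q=K@c; return q[:2]/q[2]
E
python3 - <<'E'
from h import *
a=snap('scene','s0');b=snap('top','t0')
cv2.imwrite('pics/both.png',np.vstack([a[0],b[0]])[:,:,::-1])
for x in(a,b):print(x[2],x[3].round(3))
print(sensors.get_obs())
E
```

```text
[[422.76110399   0.         254.86913423]
 [  0.         422.76110399 197.1405028 ]
 [  0.           0.           1.        ]] [[-0.543  0.697 -0.467  1.054]
 [ 0.839  0.455 -0.297  0.25 ]
 [ 0.005 -0.554 -0.832  0.997]
 [ 0.     0.     0.     1.   ]]
[[381.19264961   0.         256.35278021]
 [  0.         381.19264961 194.90634158]
 [  0.           0.           1.        ]] [[-0.028 -0.983  0.183  0.362]
 [-1.     0.029  0.    -0.064]
 [-0.005 -0.183 -0.983  1.091]
 [ 0.     0.     0.     1.   ]]
{'time': 0.1, 'q': array([6.74367337e+01, 5.00959423e+00, 1.00398678e+01, 9.50996923e+01,
       3.03162976e-04, 9.00000949e+01]), 'qd': array([-0.00457395, -0.07376736,  0.10288287, -0.03678826,  0.08872037,
       -0.03648544]), 'joint_efforts': array([ 7.84783174e-05, -5.21562874e+01,  4.65653908e+01,  1.59644627e-02,
        8.24851654e-07, -2.12306652e-06]), 'ee_pos': array([0.21099304, 0.50779854, 0.30324595]), 'tcp_rot': array([-1.79930581e+02, -3.03047793e-04,  1.57436638e+02]), 'wrist_force': array([-0.47857678,  0.0673634 ,  0.14847438]), 'torque': array([-0.01604205, -0.00401285,  0.01132334]), 'grasp_force': 0.0, 'opening': 0.08552863949459258}
```

View pics/t0.png

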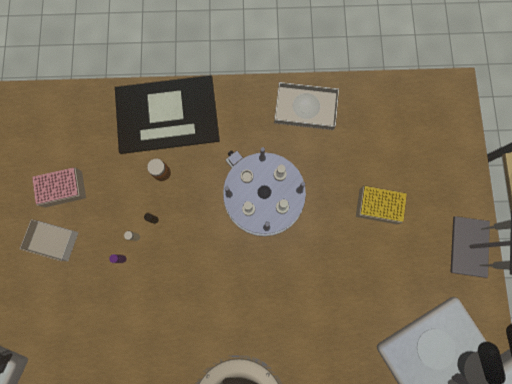

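View pics/s0.png

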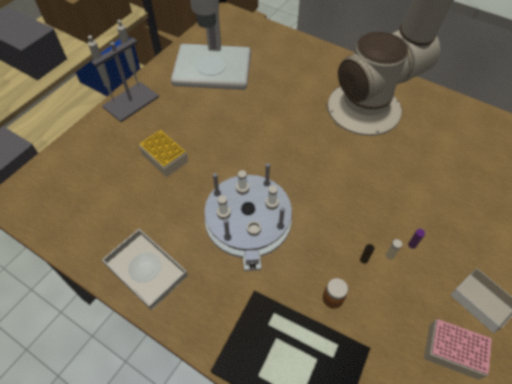

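The top view shows the carousel at (264,192), the empty socket at (247,176) and the plunger block at (235,158). The clear vial is at (129,236), the jar at (158,168) and the tip rack at (383,204). Black and purple decoys stand at (151,217) and (118,259). The scene view agrees, with the vial at (396,246) and the empty socket at (254,229).

```bash
python3 - <<'E'
from h import *
p,d,K,T=load('t0'); P=cloud(d,K,T)
q,e,K2,T2=load('s0'); Q=cloud(e,K2,T2)
for n,uv,uv2,z in [('disc',(264,192),(248,208),.052),('sock',(247,176.5),(254,229),.070),('pegA',(262,151),None,.137),('pegB',(227.5,190.5),None,.137),('pegC',(266.5,230),None,.137),('pegD',(303,187),None,.137),('vial',(128.5,236),(397,243),.07),('jar',(156,168),(336,286),.075),('black',(147,216),(368,248),.07),('purp',(114,259),(418,234),.07),('blk',(235,158),None,.06)]:
    r=ray(K,T,*uv,z); print(n,r.round(4), P[int(uv[1]),int(uv[0])].round(3), ray(K2,T2,*uv2,z).round(4) if uv2 else '')
# disc contour by depth
m=((abs(P[...,2]-.052)<.006)&(np.hypot(P[...,0]-.37,P[...,1]+.08)<.15)).astype(np.uint8)
c=max(cv2.findContours(m,0,1)[0],key=cv2.contourArea); el=cv2.fitEllipse(cv2.convexHull(c));print(el,ray(K,T,*el[0],.052))
# white caps/sockets
hsv=cv2.cvtColor(p,cv2.COLOR_RGB2HSV)
m=((hsv[...,1]<60)&(hsv[...,2]>150)).astype(np.uint8)
n,l,s,ce=cv2.connectedComponentsWithStats(m)
for i in range(1,n):
    if 8<s[i,4]<400 and 100<ce[i][0]<320 and 140<ce[i][1]<280: print(ce[i],s[i],ray(K,T,*ce[i],.07))
for c,n in(((95,145,205,275),'cv'),((215,140,315,240),'cd')):
    cv2.imwrite(f'pics/{n}.png',cv2.resize(p[c[1]:c[3],c[0]:c[2],::-1],None,fx=5,fy=5,interpolation=2))
E
```

```text
disc [ 0.5633 -0.0859  0.052 ] [ 0.559 -0.085  0.073] [ 0.5618 -0.0846  0.052 ]
sock [ 0.6046 -0.0402  0.07  ] [ 0.609 -0.04   0.059] [ 0.6149 -0.0313  0.07  ]
pegA [ 0.6557 -0.0824  0.137 ] [ 0.657 -0.083  0.133] 
pegB [0.5535 0.0088 0.137 ] [0.555 0.01  0.136] 
pegC [ 0.4499 -0.0874  0.137 ] [ 0.457 -0.088  0.058] 
pegD [ 0.557  -0.1842  0.137 ] [ 0.563 -0.188  0.109] 
vial [0.4506 0.2807 0.07  ] [0.451 0.283 0.069] [0.4558 0.2852 0.07  ]
jar [0.6348 0.2095 0.075 ] [0.634 0.209 0.076] [0.6401 0.21   0.075 ]
black [0.5031 0.2325 0.07  ] [0.503 0.231 0.073] [0.5074 0.231  0.07  ]
purp [0.3908 0.3172 0.07  ] [0.391 0.316 0.074] [0.4034 0.3194 0.07  ]
blk [ 0.6612 -0.0076  0.06  ] [ 0.664 -0.007  0.052] 
((264.03033447265625, 219.95045471191406), (24.818056106567383, 59.05694580078125), 90.38716125488281) [ 0.48537261 -0.08353727  0.052     ]
[234.72151899 157.37974684] [229 152  13  12  79] [ 0.66011592 -0.00742214  0.07      ]
[155.21243523 166.0880829 ] [148 159  16  15 193] [0.64168697 0.2131044  0.07      ]
[127.69565217 234.82608696] [124 231   8   8  46] [0.45375766 0.28301095 0.07      ]
```

View pics/cd.png

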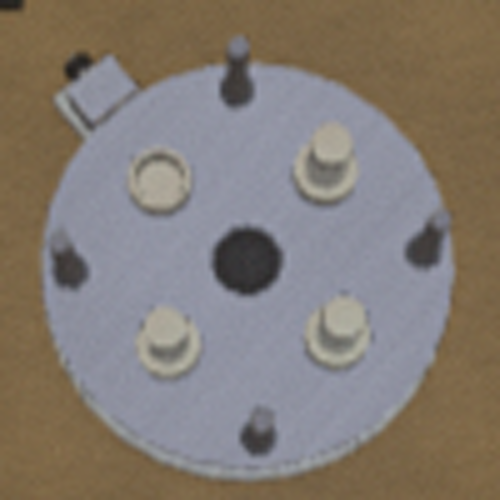

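>>> {"name": "apply_moves", "arguments": {"rows": [[[-0.5, -0.2, 0], [0, 0, 0], 0.5], [[-1, -0.38, 0], [0, 0, 0], 0.5], [[-1, -0.38, 0], [0, 0, 0], 0.5]]}}

```text
time: 0.4
ee_pos: [0.2912, 0.4317, 0.3038]
tcp_rot: [-180.0, 0.1, 157.3]
wrist_force: [-0.4, 0.5, 0.0]
opening: 0.0437
grasp_force: 0.0
```

>>> {"name": "apply_moves", "arguments": {"rows": [[[-0.5, -0.2, 0], [0, 0, 0], 0.5], [[-1, -0.38, 0], [0, 0, 0], 0.5], [[-1, -0.38, 0], [0, 0, 0], 0.5]]}}

```text
time: 0.7
ee_pos: [0.369, 0.3583, 0.3036]
tcp_rot: [-180.0, 0.0, 157.2]
wrist_force: [-0.5, 0.2, -0.2]
opening: 0.0427
grasp_force: 0.0
```

>>> {"name": "apply_moves", "arguments": {"rows": [[[-0.5, -0.2, 0], [0, 0, 0], 0.5], [[-0.9, -0.38, 0.5], [0, 0, 0], 0.5], [[-0.9, -0.38, 0.5], [0, 0, 0], 0.5], [[-0.9, -0.38, 0.5], [0, 0, 0], 0.5]]}}

```text
time: 1.1
ee_pos: [0.435, 0.2903, 0.2513]
tcp_rot: [-179.8, -0.1, 157.3]
wrist_force: [0.0, 0.3, 1.2]
opening: 0.0428
grasp_force: 0.0
```

```bash
cat >> h.py <<'E'
from scipy.spatial.transform import Rotation as R
def tool(o): return R.from_euler('xyz',o['tcp_rot'],degrees=True).as_matrix()
def shift(target):
    o=sensors.get_obs(); return (tool(o).T@(np.array(target)-o['ee_pos'])/.1).round(3)
E
python3 - <<'E'
from h import *
o=sensors.get_obs(); print(o['ee_pos'],o['tcp_rot'],o['opening'],o['time'])
p,d,K,T=snap('wrist','w0'); print(K,T.round(3),T[:3,:3]@[0,0,1])
E
```

```text
[0.43499955 0.2902844  0.25125821] [-1.79793116e+02 -1.46956677e-01  1.57310392e+02] 0.04275186852689392 1.1
[[306.66785263   0.         257.57711081]
 [  0.         306.66785263 192.24083439]
 [  0.           0.           1.        ]] [[ 0.387  0.885  0.259  0.369]
 [ 0.922 -0.37  -0.113  0.318]
 [-0.004  0.283 -0.959  0.322]
 [ 0.     0.     0.     1.   ]] [ 0.25917526 -0.11281244 -0.95921923]
```

View pics/w0.png

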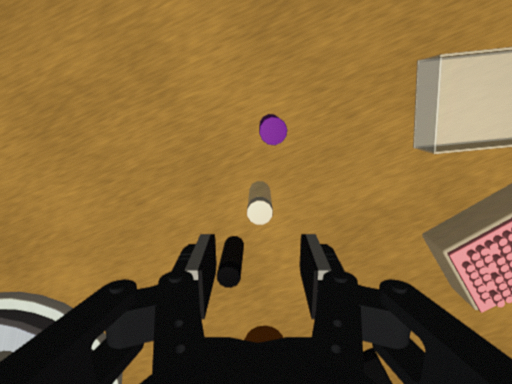

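The wrist view shows the white-capped clear vial at (260,212), the black decoy at (231,260) and the purple one at (273,130).

```bash
python3 - <<'E'
from h import *
p,d,K,T=load('w0')
hsv=cv2.cvtColor(p,cv2.COLOR_RGB2HSV); s=np.s_[190:235,235:285]
m=np.zeros(d.shape,np.uint8); m[s]=((hsv[...,1]<60)&(hsv[...,2]>190))[s]
c=max(cv2.findContours(m,0,1)[0],key=cv2.contourArea);(u,v),r=cv2.minEnclosingCircle(c)
V=ray(K,T,u,v,.07);print(u,v,r,V,cloud(d,K,T)[int(v),int(u)])
print(ray(K,T,231,279,.07),ray(K,T,273,130,.07))
print(shift([V[0],V[1],.25]))
E
```

```text
259.1309509277344 212.4761962890625 12.381199836730957 [0.45435306 0.28242979 0.07      ] [0.45403684 0.28243841 0.06959984]
[0.50515672 0.23272376 0.07      ] [0.39336687 0.32005504 0.07      ]
[-0.216 -0.006  0.029]
```

>>> {"name": "apply_moves", "arguments": {"rows": [[[-0.215, 0, 0.0], [0, 0, 0], 0.5], [[-0.215, 0, 0.4], [0, 0, 0], 0.5], [[-0.215, 0, 0.7], [0, 0, 0], 0.5], [[-0.215, 0, 0.7], [0, 0, 0], 0.5]]}}

```text
time: 1.55
ee_pos: [0.453, 0.2837, 0.1811]
tcp_rot: [-179.8, -0.2, 157.5]
wrist_force: [-0.8, -0.6, -0.2]
opening: 0.0424
grasp_force: 0.0
```

```bash
python3 - <<'E'
from h import *
print(shift([.4543,.2825,.102]))
p,d,K,T=snap('wrist','w1')
hsv=cv2.cvtColor(p,cv2.COLOR_RGB2HSV)
m=((hsv[...,1]<60)&(hsv[...,2]>190)).astype(np.uint8)
n,l,s,ce=cv2.connectedComponentsWithStats(m)
for i in range(1,n):
    if s[i,4]>60: print(ce[i],s[i],ray(K,T,*ce[i],.07))
E
```

```text
[-0.019 -0.003  0.791]
[505.45759717  86.8975265 ] [ 495   18   17  115 1132] [0.43217809 0.44143973 0.07      ]
[258.3556338  221.88732394] [242 207  34  31 852] [0.45418569 0.28281087 0.07      ]
[  6.13157895 347.57894737] [  0 340  17  15 152] [0.47472862 0.07542251 0.07      ]
```

>>> {"name": "apply_moves", "arguments": {"rows": [[[-0.01, 0, 0.4], [0, 0, 0], 0.5], [[-0.01, 0, 0.78], [0, 0, 0], 0.5], [[-0.01, 0, 0.78], [0, 0, 0], 0.5], [[-0.01, 0, 0.78], [0, 0, 0], 0.1], [[-0.01, 0, 0.78], [0, 0, 0], 0.1], [[-0.01, 0, 0.78], [0, 0, 0], 0.1], [[-0.01, 0, 0.78], [0, 0, 0], 0.1], [[-0.01, 0, 0.78], [0, 0, 0], 0.1], [[-0.01, 0, 0.78], [0, 0, 0], 0.1]], "force": 30}}

```text
time: 2.5
ee_pos: [0.457, 0.2836, 0.109]
tcp_rot: [179.8, 0.1, 157.4]
wrist_force: [-1.2, 1.3, 7.8]
opening: 0.022
grasp_force: 30.6
```

>>> {"name": "apply_moves", "arguments": {"rows": [[[0, 0, -0.3], [0, 0, 0], 0.1], [[0, 0, -0.7], [0, 0, 0], 0.1], [[0, 0, -1], [0, 0, 0], 0.1], [[0, 0, -1], [0, 0, 0], 0.1]]}}

```text
time: 2.9
ee_pos: [0.4574, 0.2837, 0.2123]
tcp_rot: [179.6, 0.3, 157.4]
wrist_force: [0.2, 0.3, 0.7]
opening: 0.0221
grasp_force: 29.8
```

```bash
python3 - <<'E'
from h import *
p,d,K,T=load('t0')
px=lambda x,y,z:ray(K,T,x/5+215-.4,y/5+140-.4,z)
A,B,C,D=[px(*q,.137) for q in((238,44),(60,240),(262,415),(440,220))]
c=(A+B+C+D)/4;print(c,[(np.hypot(*(q-c)[:2]).round(4),np.degrees(np.arctan2(*(q-c)[1::-1])).round(1)) for q in(A,B,C,D)])
s=px(159,182,.07);h=px(247,260,.052);print(s,h,np.hypot(*(s-h)[:2]),np.degrees(np.arctan2(*(s-h)[1::-1])))
print(shift([s[0],s[1],.26]))
E
```

```text
[ 0.56454245 -0.08625048  0.137     ] [(np.float64(0.0982), np.float64(1.8)), (np.float64(0.0973), np.float64(92.0)), (np.float64(0.0962), np.float64(-178.2)), (np.float64(0.0974), np.float64(-89.2))]
[ 0.60608669 -0.03860179  0.07      ] [ 0.56446704 -0.08597662  0.052     ] 0.06306005898241804 48.700106625433214
[-2.612 -2.402 -0.481]
```

>>> {"name": "apply_moves", "arguments": {"rows": [[[-0.2, -0.2, -0.25], [0, 0, 0], 0.1], [[-0.5, -0.5, -0.5], [0, 0, 0], 0.1], [[-0.88, -0.8, -0.5], [0, 0, 0], 0.1]]}}

```text
time: 3.2
ee_pos: [0.5072, 0.1748, 0.2604]
tcp_rot: [179.8, 0.3, 157.6]
wrist_force: [1.7, 0.9, -0.2]
opening: 0.0222
grasp_force: 29.8
```

>>> {"name": "apply_moves", "arguments": {"rows": [[[-0.3, -0.3, 0], [0, 0, 0], 0.1], [[-0.6, -0.6, 0], [0, 0, 0], 0.1], [[-0.88, -0.8, 0], [0, 0, 0], 0.1]]}}

```text
time: 3.5
ee_pos: [0.5574, 0.0652, 0.2568]
tcp_rot: [180.0, 0.1, 157.4]
wrist_force: [1.2, 0.5, 0.2]
opening: 0.0222
grasp_force: 29.8
```

>>> {"name": "apply_moves", "arguments": {"rows": [[[-0.3, -0.3, 0], [0, 0, 0], 0.1], [[-0.6, -0.6, 0], [0, 0, 0], 0.1], [[-0.83, -0.8, 0], [0, 0, 0], 0.1], [[-0.83, -0.8, 0], [0, 0, 0], 0.1], [[-0.83, -0.8, 0], [0, 0, 0], 0.1]]}}

```text
time: 4.0
ee_pos: [0.603, -0.0389, 0.256]
tcp_rot: [180.0, -0.0, 157.4]
wrist_force: [-0.5, 0.1, 0.4]
opening: 0.0224
grasp_force: 29.8
```

```bash
python3 - <<'E'
from h import *
o=sensors.get_obs();print(o['ee_pos'],o['tcp_rot'],o['time'])
p,d,K,T=snap('wrist','w2');print(T.round(4))
for z in(.07,): print(shift([.6088,-.0386,.26]),proj(K,T,[.6088,-.0386,.07]))
p2,*_=snap('top','t2')
cv2.imwrite('pics/m2.png',np.hstack([p,cv2.resize(p2[130:250,205:325],(384,384))])[:,:,::-1][:,:896][:, 100:896])
E
```

```text
[ 0.60303013 -0.03885216  0.25599312] [ 1.79989083e+02 -1.01432339e-02  1.57352124e+02] 4.0
[[ 3.864e-01  8.841e-01  2.628e-01  5.366e-01]
 [ 9.224e-01 -3.703e-01 -1.102e-01 -1.150e-02]
 [-1.000e-04  2.850e-01 -9.585e-01  3.263e-01]
 [ 0.000e+00  0.000e+00  0.000e+00  1.000e+00]]
[-0.057  0.018 -0.038] [260.87586494 193.20046044]
```

View pics/m2.png

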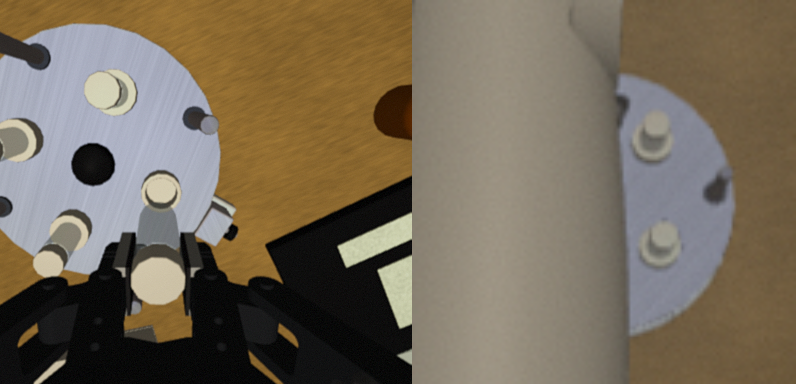

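The wrist view has the empty socket at (260,188) and the hub at (193,164). The held vial's cap is at (258,281), and its body runs up to about (257,207).

```bash
python3 - <<'E'
from h import *
p,d,K,T=load('w2'); P=cloud(d,K,T)
hsv=cv2.cvtColor(p,cv2.COLOR_RGB2HSV)
m=((hsv[...,0]<40)&(hsv[...,1]<90)&(hsv[...,2]>165)).astype(np.uint8)
n,l,s,ce=cv2.connectedComponentsWithStats(m)
for i in range(1,n):
    if s[i,4]>60 and ce[i][0]<330: print(ce[i],s[i])
def fit(mask):
    c=max(cv2.findContours(mask.astype(np.uint8),0,1)[0],key=cv2.contourArea);return cv2.fitEllipse(cv2.convexHull(c))
k=np.zeros_like(m);k[165:206,235:285]=(p.max(2)<60)[165:206,235:285]
hub=np.zeros_like(m);hub[135:195,165:220]=(p.max(2)<70)[135:195,165:220]
e=fit(hub);print('hub',e,ray(K,T,*e[0],.052),cloud(d,K,T)[164,193])
cap=np.zeros_like(m);cap[255:308,228:290]=m[255:308,228:290];e=fit(cap);print('cap',e,P[281,258]);
for z in (.212,.217,.222):print(ray(K,T,*e[0],z))
S=np.zeros_like(m);S[168:212,236:286]=m[168:212,236:286];e=fit(S);print('sock',e,ray(K,T,*e[0],.07))
cv2.imwrite('pics/c2.png',cv2.resize(p[160:310,200:320,::-1],None,fx=4,fy=4,interpolation=2))
E
```

```text
[208.52810377  90.998147  ] [ 184   69   52   47 1619]
[120.37651123 138.20379965] [ 95 119  41  43 579]
[ 77.01150748 150.57422325] [ 61 134  33  34 869]
[261.03030303 189.35465769] [241 174  41  35 891]
[171.24122807 228.52850877] [149 216  39  35 456]
[147.56699346 263.81862745] [133 251  30  26 612]
[257.67866194 280.74100355] [ 232  258   53   47 1973]
[149.59411765 371.27058824] [134 361  31  23 170]
hub ((192.671142578125, 164.07888793945312), (41.63898849487305, 42.64777755737305), 113.58194732666016) [ 0.56442809 -0.08705358  0.052     ] [ 0.56275627 -0.08209522  0.06894295]
cap ((257.5536193847656, 280.691650390625), (47.045562744140625, 53.583675384521484), 89.87635803222656) [ 0.60096415 -0.03824073  0.21770219]
[ 0.6041327  -0.03976458  0.212     ]
[ 0.60117821 -0.03852612  0.217     ]
[ 0.59822373 -0.03728765  0.222     ]
sock ((260.7737731933594, 193.13368225097656), (38.26716232299805, 40.25068664550781), 91.81291961669922) [ 0.60870939 -0.03865883  0.07      ]
```

View pics/c2.png

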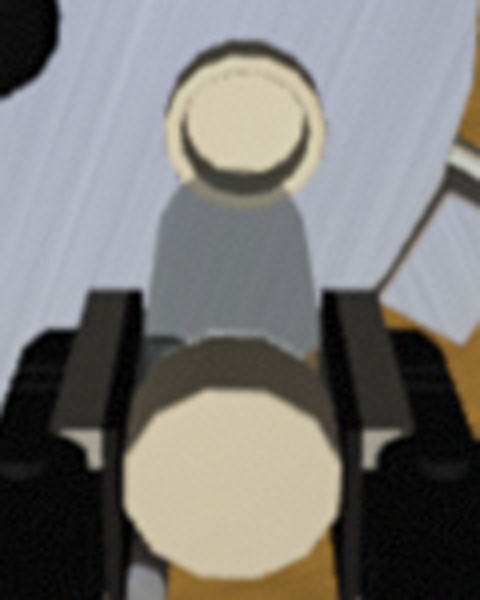

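```bash
python3 - <<'E'
from h import *
p,d,K,T=load('w2')
for a in(0,.03,-.03):
  b=np.array([.6008,-.0383,.1477])+a*.07*np.array([-.923,.385,0])
  q=proj(K,T,b+.0115*np.array([-.923,.385,0])); print(a,(q-[200,160])*4)
print(shift([.6087+.0022,-.0387-.0006,.256]))
E
```

```text
0 [230.57771076 160.1622668 ]
0.03 [230.55798051 147.06598207]
-0.03 [230.59731559 173.17530308]
[-0.082  0.016  0.002]
```

>>> {"name": "apply_moves", "arguments": {"rows": [[[-0.078, 0.016, 0], [0, 0, 0], 0.1], [[-0.078, 0.016, 0.25], [0, 0, 0], 0.1], [[-0.078, 0.016, 0.5], [0, 0, 0], 0.1], [[-0.078, 0.016, 0.68], [0, 0, 0], 0.1], [[-0.078, 0.016, 0.68], [0, 0, 0], 0.1], [[-0.078, 0.016, 0.68], [0, 0, 0], 0.1]]}}

```text
time: 4.7
ee_pos: [0.6109, -0.0392, 0.1885]
tcp_rot: [180.0, 0.0, 157.5]
wrist_force: [0.2, -0.1, 0.2]
opening: 0.0222
grasp_force: 29.8
```

```bash
python3 - <<'E'
from h import *
o=sensors.get_obs();print(o['ee_pos'],o['tcp_rot'],o['time'])
p,d,K,T=snap('wrist','w3')
print(shift([.6109,-.0393,.188]))
for z in(.070,): print((proj(K,T,[.6087,-.0387,z])-[200,120])*4)
cv2.imwrite('pics/c3.png',cv2.resize(p[120:310,200:320,::-1],None,fx=4,fy=4,interpolation=2)[:600])
E
```

```text
[ 0.61094009 -0.03921734  0.18849488] [1.79996572e+02 8.10534663e-03 1.57488104e+02] 4.7
[ 0.003 -0.001  0.012]
[230.53037172 367.58533041]
```

View pics/c3.png

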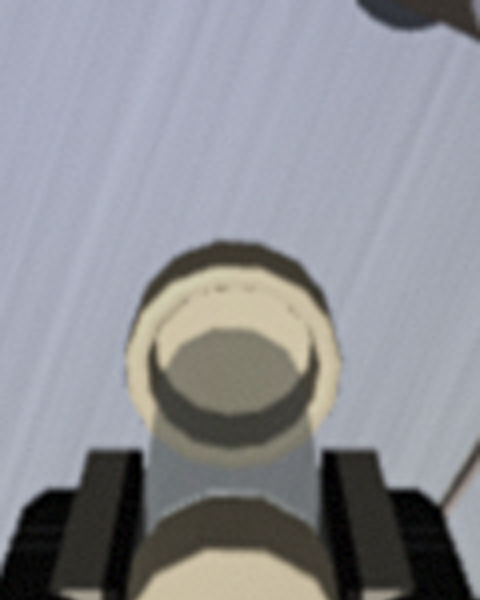

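The vial's bottom disc shows above the socket, with its upper rim at crop y≈328. The socket ring is centred at x≈234 and the vial at x≈233.

```bash
python3 - <<'E'
from h import *
p,d,K,T=load('w3')
t=np.array([-.9235,.3835,0])
for z in(.078,.080,.082):
 for a in(-.002,0,.002): print(z,a,(proj(K,T,np.array([.6087,-.0387,z])+(a+.0115)*t)-[200,120])*4)
print((proj(K,T,np.array([.6087,-.0387,.07])+.018*t)-[200,120])*4,(proj(K,T,np.array([.6087,-.0387,.07])-.018*t)-[200,120])*4)
E
```

```text
0.078 -0.002 [230.49113278 327.91287626]
0.078 0 [230.48283769 315.64262478]
0.078 0.002 [230.47449258 303.29838437]
0.08 -0.002 [230.49060389 332.02277191]
0.08 0 [230.48222258 319.63982257]
0.08 0.002 [230.4737902  307.18144068]
0.082 -0.002 [230.49006414 336.21712887]
0.082 0 [230.48159478 323.71941767]
0.082 0.002 [230.4730733  311.14478773]
[230.45896436 261.47599935] [230.59821729 468.40193402]
```

>>> {"name": "apply_moves", "arguments": {"rows": [[[0.01, 0, 0.05], [0, 0, 0], 0.1], [[0.01, 0, 0.1], [0, 0, 0], 0.1], [[0.01, 0, 0.15], [0, 0, 0], 0.1], [[0.01, 0, 0.2], [0, 0, 0], 0.1], [[0.01, 0, 0.22], [0, 0, 0], 0.1], [[0.01, 0, 0.23], [0, 0, 0], 0.1], [[0.01, 0, 0.23], [0, 0, 0], 0.1]]}}

```text
time: 5.45
ee_pos: [0.6098, -0.0395, 0.1648]
tcp_rot: [-180.0, -0.0, 157.4]
wrist_force: [0.1, -0.1, -1.1]
opening: 0.0219
grasp_force: 29.8
```

>>> {"name": "apply_moves", "arguments": {"rows": [[[0, 0, 0.01], [0, 0, 0], 0.1], [[0, 0, 0.01], [0, 0, 0], 0.1], [[0, 0, 0.01], [0, 0, 0], 0.3], [[0, 0, 0.01], [0, 0, 0], 0.4], [[0, 0, 0.01], [0, 0, 0], 0.5], [[0, 0, 0.01], [0, 0, 0], 0.5], [[0, 0, 0.01], [0, 0, 0], 0.5], [[0, 0, 0.01], [0, 0, 0], 0.5], [[0, 0, 0.01], [0, 0, 0], 0.5]]}}

```text
time: 6.35
ee_pos: [0.6099, -0.0394, 0.1639]
tcp_rot: [-180.0, 0.0, 157.4]
wrist_force: [-0.4, 0.1, 0.2]
opening: 0.0431
grasp_force: 0.0
```

>>> {"name": "apply_moves", "arguments": {"rows": [[[0, 0, -0.15], [0, 0, 0], 0.5], [[0, 0, -0.5], [0, 0, 0], 0.5], [[0, 0, -0.85], [0, 0, 0], 0.5], [[0, 0, -1], [0, 0, 0], 0.5], [[0, 0, -1], [0, 0, 0], 0.5]]}}

```text
time: 6.85
ee_pos: [0.6106, -0.0395, 0.2679]
tcp_rot: [179.9, 0.3, 157.4]
wrist_force: [-0.4, -0.4, 0.1]
opening: 0.0429
grasp_force: 0.0
```

```bash
python3 - <<'E'
from h import *
o=sensors.get_obs();print(o['ee_pos'],o['tcp_rot'],o['time'])
p,d,K,T=snap('wrist','w4');P=cloud(d,K,T)
for z,q in((.125,[.6087,-.0387]),(.055,[.6087,-.0387])): print(proj(K,T,[*q,z]))
hsv=cv2.cvtColor(p,cv2.COLOR_RGB2HSV)
m=((hsv[...,0]<40)&(hsv[...,1]<90)&(hsv[...,2]>165)).astype(np.uint8)
n,l,s,ce=cv2.connectedComponentsWithStats(m)
for i in range(1,n):
    if s[i,4]>60 and ce[i][0]<330: print(ce[i],s[i],ray(K,T,*ce[i],.125),P[int(ce[i][1]),int(ce[i][0])])
cv2.imwrite('pics/w4.png',p[:,:,::-1])
E
```

```text
[ 0.61061015 -0.039471    0.26787353] [179.89800342   0.29847608 157.43786885] 6.85
[257.79139011 199.69389092]
[257.63038827 176.57444057]
[207.02026144  79.92810458] [ 183   59   51   46 1530] [ 0.52002009 -0.03761498  0.125     ] [ 0.51951593 -0.0373668   0.12513666]
[121.99818182 127.04545455] [ 99 108  38  42 550] [ 0.52503454 -0.10395367  0.125     ] [ 0.52116863 -0.12197691  0.0849256 ]
[ 80.67279412 136.0747549 ] [ 65 120  32  33 816] [ 0.5194348  -0.13316906  0.125     ] [ 0.51921128 -0.13357862  0.12498025]
[259.22781065 174.23076923] [238 162  40  31 338] [ 0.59147192 -0.03040954  0.125     ] [ 0.59862362 -0.03334426  0.09199687]
[256.64748201 199.15683453] [242 185  30  29 695] [ 0.60799727 -0.03931168  0.125     ] [ 0.60766195 -0.03968311  0.12514002]
[171.24249423 215.27251732] [150 203  38  34 433] [ 0.59518868 -0.10259675  0.125     ] [ 0.60523119 -0.12089024  0.08216833]
[148.41355932 246.60508475] [134 234  29  26 590] [ 0.61132126 -0.13052511  0.125     ] [ 0.61094439 -0.13091897  0.12437567]
[238.71171171 334.72522523] [215 329  38  12 222] [ 0.71319037 -0.09969984  0.125     ] [ 0.80867014 -0.15018906  0.00331491]
[143.08225108 363.95887446] [132 349  21  33 462] [ 0.70938634 -0.18911096  0.125     ] [ 0.8018211  -0.28877812  0.00435346]
```

View pics/w4.png

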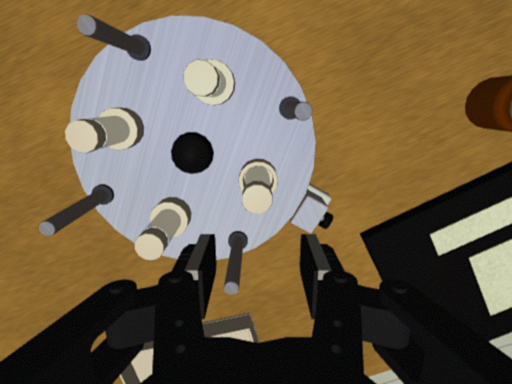

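The vial is seated: its cap is at z≈0.125 and within 1 mm of the socket axis. Next I move to the peg nearest the robot, to push it with the closed fingers.

>>> {"name": "apply_moves", "arguments": {"rows": [[[0.2, -0.1, 0], [0, 0, 0.2], 0.2], [[0.4, -0.25, 0], [0, 0, 0.45], 0], [[0.62, -0.38, 0], [0, 0, 0.7], 0], [[0.62, -0.38, 0], [0, 0, 0.9], 0]]}}

```text
time: 7.3
ee_pos: [0.5355, -0.051, 0.2631]
tcp_rot: [-179.9, -0.1, 130.1]
wrist_force: [1.4, 0.0, 0.8]
opening: -0.0004
grasp_force: 0.0
```

```bash
python3 - <<'E'
from h import *
o=sensors.get_obs();print(o['tcp_rot'],o['q'])
print(shift([.4657,-.0622,.25]))
E
```

```text
[-1.7990715e+02 -8.6029202e-02  1.3010585e+02] [-5.43923355e+00  2.75884728e+00  3.20962829e+00  9.05772163e+01
 -6.02641405e-03  4.44548533e+01]
[ 0.364 -0.606  0.132]
```

>>> {"name": "apply_moves", "arguments": {"rows": [[[0.2, -0.3, 0], [0, 0, 0.25], 0], [[0.36, -0.6, 0], [0, 0, 0.5], 0], [[0.36, -0.6, 0], [0, 0, 0.75], 0], [[0.36, -0.6, 0], [0, 0, 0.95], 0], [[0.36, -0.6, 0], [0, 0, 0.95], 0]]}}

```text
time: 7.8
ee_pos: [0.4684, -0.0623, 0.2629]
tcp_rot: [-179.9, -0.0, 101.8]
wrist_force: [-0.7, 0.2, -0.4]
opening: 0.0001
grasp_force: 0.0
```

```bash
python3 - <<'E'
from h import *
o=sensors.get_obs();print(o['tcp_rot'],o['q'])
print(shift([.4657,-.0622,.21]))
p,d,K,T=snap('wrist','w5')
cv2.imwrite('pics/w5.png',p[:,:,::-1])
# peg C base & top predicted
for q in ([.4665,-.0892,.137],[.4665,-.0892,.052]):print(proj(K,T,q))
E
```

```text
[-1.79923624e+02 -2.39009804e-02  1.01842925e+02] [-7.57079992e+00 -6.19156109e+00 -5.54709609e+00  9.07244433e+01
 -2.84450521e-03  7.05862610e+01]
[ 0.006 -0.026  0.529]
[246.93994316 246.13410514]
[249.95923365 206.41054843]
```

View pics/w5.png

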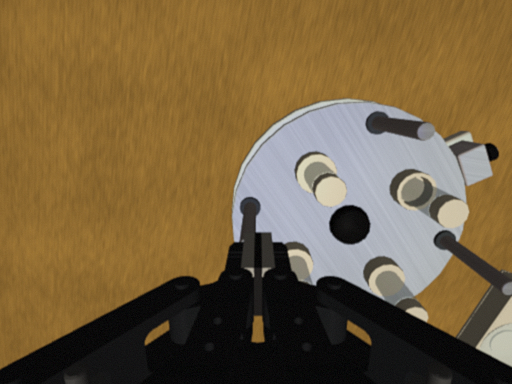

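The wrist view shows the target peg's base at (250,207), as predicted, with the shut fingers just behind it.

>>> {"name": "apply_moves", "arguments": {"rows": [[[0.01, -0.03, 0], [0, 0, 0.2], 0], [[0.01, -0.03, 0.2], [0, 0, 0.335], 0], [[0.01, -0.03, 0.5], [0, 0, 0.335], 0], [[0.01, -0.03, 0.8], [0, 0, 0.335], 0], [[0.01, -0.03, 0.92], [0, 0, 0.335], 0], [[0.01, -0.03, 0.92], [0, 0, 0.335], 0]]}}

```text
time: 8.45
ee_pos: [0.465, -0.0617, 0.1701]
tcp_rot: [-179.8, -0.0, 92.0]
wrist_force: [-1.3, -0.1, 0.6]
opening: -0.0001
grasp_force: 0.0
```

```bash
cat >> h.py <<'E'
HUB=np.array([.5647,-.0863])
def arc(dth):
    o=sensors.get_obs(); h=(tool(o).T@(np.array([*HUB,0])-np.array([*o['ee_pos'][:2],0])))[:2]
    a=np.radians(dth); c,s=np.cos(a),np.sin(a)
    return ((h-np.array([[c,s],[-s,c]])@h)/.1).round(4), round(-dth/30,4), h.round(4)
E
python3 - <<'E'
from h import *
o=sensors.get_obs();print(o['ee_pos'],o['tcp_rot'],o['wrist_force'],o['torque'])
for a in(2,4,6,8):print(a,arc(a))
E
```

```text
[ 0.46504411 -0.06170174  0.1701255 ] [-1.79798609e+02 -3.53026240e-02  9.19969970e+01] [-1.29187968 -0.08138377  0.56438127] [0.00238417 0.04111828 0.01285951]
2 (array([-0.0346, -0.0092]), -0.0667, array([-0.0281,  0.0987]))
4 (array([-0.0696, -0.0172]), -0.1333, array([-0.0281,  0.0987]))
6 (array([-0.1047, -0.0239]), -0.2, array([-0.0281,  0.0987]))
8 (array([-0.1401, -0.0294]), -0.2667, array([-0.0281,  0.0987]))
```

>>> {"name": "apply_moves", "arguments": {"rows": [[[-0.02, 0, 0], [0, 0, 0], 0], [[-0.04, 0, 0], [0, 0, 0], 0], [[-0.06, 0, 0], [0, 0, 0], 0], [[-0.08, 0, 0], [0, 0, 0], 0], [[-0.1, 0, 0], [0, 0, 0], 0], [[-0.11, 0, 0], [0, 0, 0], 0], [[-0.12, 0, 0], [0, 0, 0], 0]]}}

```text
time: 9.15
ee_pos: [0.4663, -0.0738, 0.1722]
tcp_rot: [180.0, -0.0, 91.9]
wrist_force: [-0.4, 2.8, 2.0]
opening: 0.0
grasp_force: 1.9
```

```bash
python3 - <<'E'
from h import *
for a in(1.5,3,4.5,6,7.5,9,10.5,12):print(a,arc(a))
E
```

```text
1.5 (array([-0.0257, -0.0038]), -0.05, array([-0.0158,  0.0979]))
3 (array([-0.0515, -0.0069]), -0.1, array([-0.0158,  0.0979]))
4.5 (array([-0.0773, -0.0094]), -0.15, array([-0.0158,  0.0979]))
6 (array([-0.1032, -0.0112]), -0.2, array([-0.0158,  0.0979]))
7.5 (array([-0.1291, -0.0122]), -0.25, array([-0.0158,  0.0979]))
9 (array([-0.1551, -0.0127]), -0.3, array([-0.0158,  0.0979]))
10.5 (array([-0.1811, -0.0124]), -0.35, array([-0.0158,  0.0979]))
12 (array([-0.207 , -0.0115]), -0.4, array([-0.0158,  0.0979]))
```

>>> {"name": "apply_moves", "arguments": {"rows": [[[-0.026, -0.004, 0], [0, 0, -0.05], 0], [[-0.052, -0.007, 0], [0, 0, -0.1], 0], [[-0.077, -0.009, 0], [0, 0, -0.15], 0], [[-0.103, -0.011, 0], [0, 0, -0.2], 0], [[-0.129, -0.012, 0], [0, 0, -0.25], 0], [[-0.155, -0.013, 0], [0, 0, -0.3], 0], [[-0.181, -0.012, 0], [0, 0, -0.35], 0], [[-0.207, -0.011, 0], [0, 0, -0.4], 0]]}}

```text
time: 9.95
ee_pos: [0.466, -0.0942, 0.1722]
tcp_rot: [179.9, -0.1, 104.0]
wrist_force: [0.3, 6.9, 3.0]
opening: -0.0002
grasp_force: 3.1
```

```bash
python3 - <<'E'
from h import *
o=sensors.get_obs(); print(tool(o).T@o['wrist_force'])
for a in(4,8):print(a,arc(a))
E
```

```text
[ 6.60921605  1.9531193  -2.99630965]
4 (array([-0.0685, -0.0089]), -0.1333, array([-0.0162,  0.0977]))
8 (array([-0.1375, -0.013 ]), -0.2667, array([-0.0162,  0.0977]))
```

>>> {"name": "apply_moves", "arguments": {"rows": [[[-0.026, -0.004, 0], [0, 0, -0.05], 0], [[-0.052, -0.007, 0], [0, 0, -0.1], 0], [[-0.077, -0.009, 0], [0, 0, -0.15], 0], [[-0.103, -0.011, 0], [0, 0, -0.2], 0], [[-0.129, -0.012, 0], [0, 0, -0.25], 0], [[-0.138, -0.013, 0], [0, 0, -0.267], 0]]}}

```text
time: 10.55
ee_pos: [0.468, -0.1082, 0.172]
tcp_rot: [180.0, -0.0, 112.0]
wrist_force: [0.7, 3.6, 2.2]
opening: -0.0
grasp_force: 1.7
```

>>> {"name": "apply_moves", "arguments": {"rows": [[[-0.017, -0.003, 0], [0, 0, -0.033], 0], [[-0.034, -0.005, 0], [0, 0, -0.067], 0], [[-0.051, -0.007, 0], [0, 0, -0.1], 0], [[-0.06, -0.008, 0], [0, 0, -0.117], 0], [[-0.06, -0.008, 0], [0, 0, -0.117], 0]]}}

```text
time: 11.05
ee_pos: [0.4694, -0.1141, 0.1719]
tcp_rot: [180.0, -0.0, 115.4]
wrist_force: [0.1, 4.2, 1.9]
opening: -0.0
grasp_force: 1.7
```

```bash
cat > c.py <<'E'
from h import *
o=sensors.get_obs(); print((tool(o).T@o['wrist_force']).round(1),arc(3.5),o['ee_pos'][2])
E
python3 c.py
```

```text
[ 3.7  1.9 -1.9] (array([-0.0601, -0.0078]), -0.1167, array([-0.0158,  0.098 ])) 0.17186701925082573
```

>>> {"name": "apply_moves", "arguments": {"rows": [[[-0.011, -0.002, 0], [0, 0, -0.021], 0], [[-0.022, -0.003, 0], [0, 0, -0.042], 0], [[-0.032, -0.005, 0], [0, 0, -0.063], 0], [[-0.043, -0.006, 0], [0, 0, -0.083], 0], [[-0.043, -0.006, 0], [0, 0, -0.083], 0]]}}

```text
time: 11.55
ee_pos: [0.4707, -0.1184, 0.1718]
tcp_rot: [-180.0, 0.0, 117.9]
wrist_force: [1.2, 2.8, 1.0]
opening: -0.0003
grasp_force: 1.3
```

>>> {"name": "apply_moves", "arguments": {"rows": [[[-0.011, -0.002, 0], [0, 0, -0.021], 0], [[-0.022, -0.003, 0], [0, 0, -0.042], 0], [[-0.032, -0.005, 0], [0, 0, -0.063], 0], [[-0.043, -0.006, 0], [0, 0, -0.083], 0], [[-0.043, -0.006, 0], [0, 0, -0.083], 0]]}}

```text
time: 12.05
ee_pos: [0.4721, -0.1224, 0.1718]
tcp_rot: [-180.0, -0.0, 120.4]
wrist_force: [-0.0, 4.7, 1.1]
opening: 0.0
grasp_force: 1.9
```

>>> {"name": "apply_moves", "arguments": {"rows": [[[-0.011, -0.002, 0], [0, 0, -0.021], 0], [[-0.022, -0.003, 0], [0, 0, -0.042], 0], [[-0.032, -0.005, 0], [0, 0, -0.063], 0], [[-0.043, -0.006, 0], [0, 0, -0.083], 0], [[-0.043, -0.006, 0], [0, 0, -0.083], 0]]}}

```text
time: 12.55
ee_pos: [0.4738, -0.1264, 0.1718]
tcp_rot: [-180.0, -0.0, 122.9]
wrist_force: [0.1, 4.1, 1.0]
opening: 0.0004
grasp_force: 1.9
```

>>> {"name": "apply_moves", "arguments": {"rows": [[[-0.011, -0.002, 0], [0, 0, -0.021], 0], [[-0.022, -0.003, 0], [0, 0, -0.042], 0], [[-0.032, -0.005, 0], [0, 0, -0.063], 0], [[-0.043, -0.006, 0], [0, 0, -0.083], 0], [[-0.043, -0.006, 0], [0, 0, -0.083], 0]]}}

```text
time: 13.05
ee_pos: [0.4755, -0.13, 0.1717]
tcp_rot: [180.0, -0.1, 125.4]
wrist_force: [-0.2, 8.1, 0.6]
opening: 0.0
grasp_force: 3.0
```

```bash
python3 c.py
```

```text
[ 6.7  4.5 -0.5] (array([-0.0602, -0.008 ]), -0.1167, array([-0.0161,  0.0981])) 0.17174486498718233
```

>>> {"name": "apply_moves", "arguments": {"rows": [[[-0.011, -0.002, 0], [0, 0, -0.021], 0], [[-0.022, -0.003, 0], [0, 0, -0.042], 0], [[-0.032, -0.005, 0], [0, 0, -0.063], 0], [[-0.043, -0.006, 0], [0, 0, -0.083], 0], [[-0.043, -0.006, 0], [0, 0, -0.083], 0]]}}

```text
time: 13.55
ee_pos: [0.4774, -0.1337, 0.1718]
tcp_rot: [180.0, -0.1, 127.9]
wrist_force: [-0.8, 7.8, 1.2]
opening: -0.0
grasp_force: 3.4
```

>>> {"name": "apply_moves", "arguments": {"rows": [[[-0.011, -0.002, 0], [0, 0, -0.021], 0], [[-0.022, -0.003, 0], [0, 0, -0.042], 0], [[-0.032, -0.005, 0], [0, 0, -0.063], 0], [[-0.043, -0.006, 0], [0, 0, -0.083], 0], [[-0.043, -0.006, 0], [0, 0, -0.083], 0]]}}

```text
time: 14.05
ee_pos: [0.4798, -0.1384, 0.1719]
tcp_rot: [-180.0, 0.0, 130.3]
wrist_force: [0.4, -0.4, -0.4]
opening: 0.0
grasp_force: 0.0
```

>>> {"name": "apply_moves", "arguments": {"rows": [[[0.05, 0, 0], [0, 0, 0], 0], [[0.15, 0, 0], [0, 0, 0], 0], [[0.2, 0, 0], [0, 0, 0], 0], [[0.2, 0, -0.4], [0, 0, 0], 0], [[0.2, 0, -0.8], [0, 0, 0], 0], [[0.2, 0, -1], [0, 0, 0], 0], [[0.2, 0, -1], [0, 0, 0], 0]]}}

```text
time: 14.75
ee_pos: [0.4674, -0.1225, 0.2753]
tcp_rot: [179.8, 0.2, 130.4]
wrist_force: [-0.1, -0.1, -0.6]
opening: 0.0001
grasp_force: 0.0
```

```bash
python3 - <<'E'
from h import *
p,d,K,T=snap('wrist','w6');P=cloud(d,K,T)
q,e,K2,T2=snap('scene','s6')
hsv=cv2.cvtColor(p,cv2.COLOR_RGB2HSV)
m=((hsv[...,0]<40)&(hsv[...,1]<90)&(hsv[...,2]>165)).astype(np.uint8)
n,l,s,ce=cv2.connectedComponentsWithStats(m)
for i in range(1,n):
    P1=P[int(ce[i][1]),int(ce[i][0])]
    if s[i,4]>60: r=(ray(K,T,*ce[i],.125)[:2]-HUB);print(ce[i].round(),np.hypot(*r).round(4),np.degrees(np.arctan2(r[1],r[0])).round(1),P1.round(3))
cv2.imwrite('pics/m6.png',np.hstack([p[:, 100:],cv2.resize(q[150:300,170:320],(384,384))])[:,:,::-1])
E
```

```text
[406. 161.] 0.0652 121.0 [ 0.554 -0.023  0.079]
[306. 168.] 0.0857 176.8 [ 0.488 -0.084  0.088]
[444. 181.] 0.0643 90.6 [ 0.563 -0.022  0.125]
[321. 190.] 0.0653 180.0 [ 0.499 -0.087  0.125]
[401. 252.] 0.0194 13.2 [ 0.617 -0.084  0.078]
[311. 258.] 0.0562 -125.4 [ 0.555 -0.146  0.079]
[435. 287.] 0.0645 0.4 [ 0.627 -0.085  0.126]
```

View pics/m6.png

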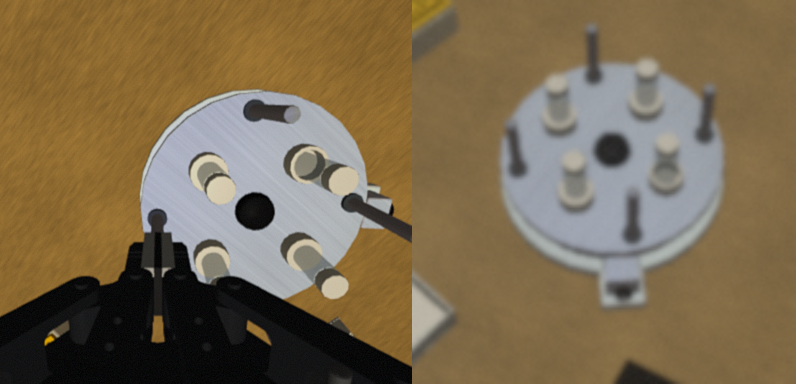

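In the wrist view (left) the clear vial is seated, with its cap at (343,180) in the composite. The disc has turned about 43.6°. The finger pushed through about 38°, so the disc ran the last ~10 mm on its own into the detent. In the scene view (right) the knob sits against the block at (622,290). The arm is clear of everything.

```bash
python3 -c "
from workcell import bot
print(bot.job_done())"
```

```text
the job is handed in; nothing more can be done
None
```

I stood the vial in the empty socket, pushed the carousel on about 44° into the next detent (forces read no more than about 8 N), and handed the job in with the arm clear. I had no plunger reading and got no verdict: the drop is inferred from the resistance vanishing and the disc running on about 10 mm.

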